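# Lock a vase into its filing cradle

### The job

Get the vase ready for filing: press the hinged steel strap down over it until its catch clicks and holds it shut, then pick up the mallet and strike the slanting sprung lock pin squarely on its head with a brisk blow, so that it is driven fully home through the strap's tongue and stays down. Drive the pin only with the mallet, do not knock the vase or the things around, and finally stand the mallet upright on its face on the bare worktop again and let go.

Things in the scene. Friction and masses are not known exactly. Their poses are not given: they have to be found in the camera images.
- cradle: Wooden vase cradle, fixed: board 240 x 226 x 18 mm, V saddles, two dark steel pillars. Origin: on the worktop under the middle of the vase. x runs across the vase from the pin to the hinge (away from the robot and to its left), y along the vase from foot to mouth, z up. The near pillar (x -75 to -117 mm, up to 130 mm high) carries the slanting lock pin, the far one (x = 74 mm) the strap's hinge.
- strap (a joint): Angle (rad) of the steel strap (26 mm wide, 5 mm thick, over the vase) about its hinge: 0 = shut, tongue down in the near pillar; grows as it is lifted. Starts half open (0.45 to 0.8) and stays where it is left. Sprung balls in the near pillar resist from 0.1 rad on (some 8 N at the thumb pad), then hold it within 0.01 rad of 0.
- strap_pad (a point): Middle of the upper face of the black rubber thumb pad (32 x 30 mm) on the strap's near shoulder, where the strap is to be pressed; moves with the strap. With the strap shut it lies at (-45, 0, 147) mm in the cradle's frame and slopes down 24 degrees towards the near side (-x).
- strap_hinge (a point): Hinge axis of the strap, at (74, 0, 92) mm in the cradle's frame; the axis runs along the cradle's y.
- lock_pin (a joint): Travel (m) of the steel pin along its axis: 0 = sprung up, stop 0.027. It springs back unless driven past its catch at 0.0165 (10 N), then stays at 0.023. It leans 40 degrees from vertical, head up and to the cradle's -x: the blow goes along (0.643, 0, -0.766) in the cradle's frame. If down too early it bars the strap. A blow is 0.15 m/s or faster and follows through.
- pin_top (a point): Middle of the top face of the pin's mushroom head (26 mm across), moves with the pin; sprung up it lies at (-135, 0, 164) mm in the cradle's frame.
- mallet: Wooden barrel mallet, 0.32 kg: round head 52 mm across, 72 mm long, two iron bands, standing on its striking face; straight handle 20 mm wide, 24 mm high, sticking out level. Origin: centre of the face it stands on; z up along the head's axis; x along the handle away from the head. The handle runs from x = 26 to 169 mm at z = 36 mm.
- mallet_grip (a point): Point on the middle line of the mallet's handle, 62 mm from the head's axis and 36 mm above the striking face: a good place to grip it from above across its 20 mm width.
- vase: Small enamelled vase, 188 mm long and 112 mm across, lying loose in the cradle's saddles under the strap. Origin: centre of its foot; z along its axis to the mouth.
- file: Half-round file with a wooden handle, 235 mm long, 19 mm high, lying on the worktop; a bystander. Origin under its middle, y along it.
- test_plate: Flat test plate with eight round enamel samples, 60 x 100 x 10 mm; a bystander. Origin under its middle.
Mind the look-alikes: they are no part of the job. Of the things shaped like the mallet, the wooden one is meant.

How it is judged:
On the way, in this order (a step that is already met when the one before it is completed fails the run):
1. the strap is pressed shut and its catch holds it, the pin still up (value of joint strap below 0.02 rad and value of joint lock_pin below 0.004 m), for 0.2 s.
2. the mallet strikes the pin squarely: on its head, the mallet's axis within 0.3 rad of the pin's, and the pin runs down at more than 0.06 m/s (contact force between mallet and lock_pin above 1 N and velocity of joint lock_pin above 0.06 m/s and angle between the z axis of mallet and the z axis of lock_pin, either way round below 0.3 rad and value of joint lock_pin below 0.018 m).
3. the pin is driven home past its catch (value of joint lock_pin above 0.021 m), for 0.2 s.
At the end, for the whole second after the job is handed in: The strap is shut (within 0.02 rad), the lock pin is home and stays there (driven in by more than 21 mm), the vase lies in its saddles (within 10 mm of where it was), and the mallet stands on its face on the worktop (upright within 0.1 rad, its face within 6 mm of the top), at rest and released (value of joint strap below 0.02 rad and value of joint lock_pin above 0.021 m and angle between mallet's own z axis and vertical below 0.1 rad and height (world z) of mallet below 0.006 m and linear speed of mallet below 0.02 m/s and distance of vase from where it was at the start of the episode below 0.01 m); the robot touches nothing.
It fails at once if the pin is pushed by the robot itself (contact force between any of the fingers, the arm and lock_pin above 1 N).
It fails at once if the vase is knocked by the mallet or the robot (contact force between any of mallet, the fingers, the arm and vase above 2 N or distance of vase from where it was at the start of the episode above 0.015 m).
It fails at once if a bystander (file or test plate) is displaced by more than 30 mm (distance of any of file, test_plate from where it was at the start of the episode above 0.03 m).
It also fails if it takes over 58 s, if anything falls off the work surface, if the arm or the gripper's body presses on something with over 40 N, if the wrist force passes 120 N, or if a joint passes its speed limit or range.

### The arm

A 6-joint arm with a two-finger parallel gripper is mounted at the origin on a cart in front of the work surface, level with it; the furniture and walls round the work are solid. World frame = base frame: x ahead of the robot, y to its left, z up, the work surface at z = 0. Lengths are in m, angles in rad, forces in N, time in s.
With the tool pointing down it reaches from about 0.325 to 0.9 m from the base axis. Payload 6.1 kg.
Tool frame: the origin (TCP) lies at the very end of the fingers, on their centre line; the grasp point (between the pads) lies 19 mm behind it; z points along the fingers, y is the direction in which the jaws open and shut (so a half turn about z gives the same grasp; the last joint's range is limited). The gripper opens to 85 mm and grips with 20 to 120 N. Pads are 22 mm wide; open, the fingers measure 114 mm over their backs; the gripper's body (76 mm by 85 mm) begins 54 mm behind the grasp point. The pads swing forward as they close: fully open they stand 13 mm farther back than shut.
Start: joints at [-1.354, 0.22, 1.526, -0, 1.395, -0.126], TCP at [0.21, -0.589, 0.231] pointing down, gripper open.
Joint ranges: [-2.98, 2.98], [-0.91, 2.08], [0.09, 2.57], [-1.24, 4.39], [0.2, 2.65], [-2.68, 2.68]. Speed limits (rad/s): [2.57, 2.57, 3.01, 3.14, 3.14, 3.14].

### API

Orientations are given as a unit quaternion [w, x, y, z].
In Python, from cell import ctrl gives the robot as it stands. The module is installed in compiled form; this text tells all that it offers.
- The arm moves only by the tool drive_tool, never from a script. Its argument "plan" is a list of rows, each an object with "claw": the opening, from 0 (shut) to 1 (fully open); "xyz": the shift along the tool's x, y, z in m, a list of three; "angular": the turn, a rotation vector about the tool's x, y, z in rad, a list of three. A call has 1 to 20 rows; each row shifts and turns the pose as measured when the row begins, along the tool's axes as they then stand; what a row does not reach is not made up. A row lasts 1/10 s, in which the tool goes at most 50 mm and 8.59 degrees, less where a joint would pass 70% of its speed; a pose out of reach is approached as far as the arm can. A call with a gripper value outside its range is refused whole. The fingers move at their own pace and stop on an object; the grip force is fixed at half the most. Time passes only in rows, so rows that do not move let the fingers close. It gives the time, the measured TCP pose, the force and the opening at its end, in the units of the state.
- ctrl.sense(): the state, without advancing time (a new reading comes with each control period).
- ctrl.grab_frame(name): name is "side" or "top"; returns a dict with "image" (420x560x3 uint8, red, green, blue), "range_z" (420x560 float32, m along the optical axis (not along the pixel's ray), 0 where there is no reading), "fovy" (degrees; the focal length in pixels is half the picture's height over the tangent of half this angle, whatever the lens; pixels are square), "cx", "cy" (the principal point, pixels), "R" (3x3) and "t" (3): a world point X has camera coordinates R X + t. Camera axes: x right, y down, z forward; pixel columns grow to the right and rows downward; lengths in m; the calibration is good to about 2 mm. A picture is of the moment at which its call begins.
- ctrl.hand_in(): hands the job in, once; it reports no verdict.
The state is a dict: "time": time; "joints": joint angles; "dq": joint speeds; "joint_efforts": joint torques, N m; "position": TCP position; "ee_rot": TCP orientation; "ft_force": force on the tool from outside, world axes, zero at the start; "moment": the same for the moment, N m; "opening": finger opening in m.
Only numpy, scipy, OpenCV 4.12 (cv2) and the standard library are available. Lean on these libraries where they do the work, as an engineer would, in place of code of your own. Each camera call takes 0.05 s, during which the arm holds its last target. There are 200 camera calls.

## Working session

There is one attempt and no reset: what is moved stays moved. The work goes in short steps, Python scripts to look and compute and a tool call to move; the robot and the scene stay as the last step left them, time stands still between calls to the robot, and variables do not carry over. Pictures are saved under pics/ and viewed, about 8 in all and at most 12, crops included, and the job is handed in when it is done.

Besides the shell and the picture viewer there is one more tool, called after "Request:" by a JSON object that holds its "api" and its "payload". drive_tool: Moves the arm, as the interface text tells. Its arguments: {"type":"object","properties":{"plan":{"type":"array","items":{"type":"object","properties":{"claw":{"type":"number"},"xyz":{"type":"array","items":{"type":"number"}},"angular":{"type":"array","items":{"type":"number"}}}}}},"required":["plan"]}

```bash
mkdir -p pics; cat > h.py <<'E'
import numpy as np, cv2
from cell import ctrl
from scipy.spatial.transform import Rotation as Ro
def grab(n):
    f=ctrl.grab_frame(n); f['f']=f['image'].shape[0]/2/np.tan(np.radians(f['fovy'])/2); return f
def cloud(f):
    z=f['range_z']; v,u=np.mgrid[:z.shape[0],:z.shape[1]]
    P=np.stack([(u-f['cx'])/f['f']*z,(v-f['cy'])/f['f']*z,z],-1)
    W=(P-f['t'])@f['R']; W[z==0]=np.nan; return W
def proj(f,X):
    c=np.asarray(X)@f['R'].T+f['t']; return c[...,:2]/c[...,2:]*f['f']+[f['cx'],f['cy']]
def save(n,img): cv2.imwrite('pics/'+n,img[...,::-1])
E
python3 - <<'E'
from h import *
import pickle
for n in('side','top'):
    f=grab(n); pickle.dump(f,open(n+'0.pkl','wb')); save(n+'0.png',f['image']); print(n,f['fovy'],f['cx'],f['cy'],f['R'].round(3).tolist(),f['t'])
print(ctrl.sense())
E
```

```text
side 42.93789648679292 278.5059572836094 212.84614417800617 [[0.999, -0.045, 0.026], [0.009, -0.344, -0.939], [0.051, 0.938, -0.343]] [-0.53355046  0.11117607  1.78343889]
top 51.728157603890644 276.87763751177965 207.39382647515964 [[-0.019, -1.0, -0.002], [-0.993, 0.019, -0.12], [0.12, -0.0, -0.993]] [0.00934395 0.52846827 1.35405694]
{'time': 0.1, 'joints': array([-1.35411557e+00,  2.21164286e-01,  1.52749249e+00,  1.75470013e-05,
        1.39470838e+00, -1.26110056e-01]), 'dq': array([ 0.00034935, -0.00219807, -0.00155328, -0.00021891, -0.00048414,
        0.00193232]), 'joint_efforts': array([-4.05820647e-04, -4.98250294e+01, -3.90545690e+01, -1.79204285e-04,
        5.76330713e-03,  1.18025380e-05]), 'position': array([ 0.2099509 , -0.58810278,  0.23030032]), 'ee_rot': array([-8.85732957e-04,  9.85347606e-01,  1.70555884e-01, -3.14928371e-05]), 'ft_force': array([ 0.15209548,  0.96176233, -1.14770272]), 'moment': array([-0.04728222, -0.00689223, -0.046359  ]), 'opening': 0.08554165418953497}
```

View pics/top0.png

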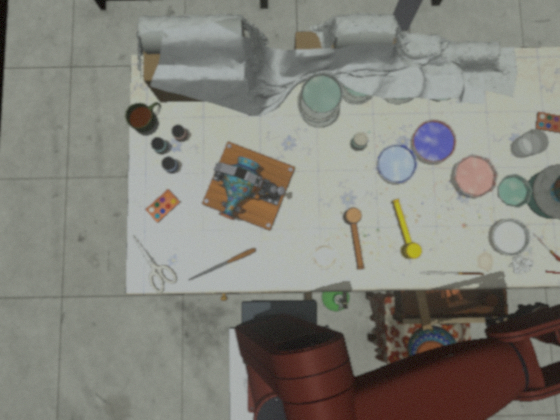

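View pics/side0.png

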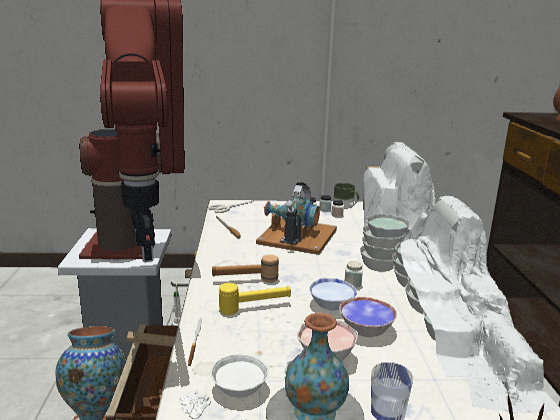

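Candidates for the mallet are the brown wooden one (top 353,215; side 269,265) and the yellow one (top 412,250; side 229,298). The wooden one is meant. The cradle is at top (248,187), with the pin towards (290,195). Next I'll measure and take a close crop.

```bash
python3 - <<'E'
from h import *
import pickle
T=pickle.load(open('top0.pkl','rb'));S=pickle.load(open('side0.pkl','rb'))
W=cloud(T)
a=T['image'][130:280,195:375];b=S['image'][170:290,200:350]
A=cv2.resize(a,None,fx=2.8,fy=2.8,interpolation=cv2.INTER_CUBIC);B=cv2.resize(b,None,fx=2,fy=2.8)
B=cv2.resize(b,(290,420*120//150*1))
out=np.zeros((420,800,3),np.uint8);out[:,:504]=A;out[:B.shape[0],504:504+290]=B
save('crop0.png',out)
# cradle board: orange-ish points at z~18mm
z=W[...,2]
m=(np.abs(z-.018)<.007);roi=np.zeros_like(m);roi[135:235,198:302]=1;m&=roi
P=W[m][:,:2]; r=cv2.minAreaRect(P.astype(np.float32)); print('board',len(P),r)
roi=np.zeros_like(m);roi[200:275,335:372]=1
m=roi&(z>.055)&(z<.085);P=W[m];print('head',len(P),P.mean(0),P[:,2].max(),cv2.minEnclosingCircle(P[:,:2].astype(np.float32)))
m=roi&(z>.03)&(z<.055);P=W[m];print('handle',len(P),P.mean(0),cv2.minAreaRect(P[:,:2].astype(np.float32)))
v=np.linalg.svd(P[:,:2]-P[:,:2].mean(0),full_matrices=False)[2][0];print(v)
print('table',np.nanmedian(z[240:260,290:320]))
# side cloud mallet
W2=cloud(S);z2=W2[...,2];roi=np.zeros_like(m);roi[250:285,205:285]=1
m=roi&(z2>.055)&(z2<.085);P=W2[m];print('head S',len(P),P.mean(0),cv2.minEnclosingCircle(P[:,:2].astype(np.float32)))
m=roi&(z2>.04)&(z2<.055)&(W2[...,0]<P[:,0].min()-.01);P=W2[m];print('handle S',len(P),cv2.minAreaRect(P[:,:2].astype(np.float32)))
E
```

```text
board 2893 ((0.6057536602020264, 0.09249848872423172), (0.23970681428909302, 0.22624804079532623), 67.59236145019531)
head 223 [ 0.49456771 -0.23461998  0.07035996] 0.08214481833517832 ((0.4315442442893982, -0.24171984195709229), 0.0906943529844284)
handle 341 [ 0.40404813 -0.24535004  0.04625296] ((0.4217531681060791, -0.24285297095775604), (0.18691888451576233, 0.032453104853630066), 11.937101364135742)
[-0.98682532 -0.16178935]
table 0.00022495035254349388
head S 216 [ 0.48145292 -0.26824043  0.06912443] ((0.434861421585083, -0.31280800700187683), 0.11826526373624802)
handle S 55 ((0.3421778678894043, -0.2599789798259735), (0.025919608771800995, 0.026219800114631653), 3.225501775741577)
```

View pics/crop0.png

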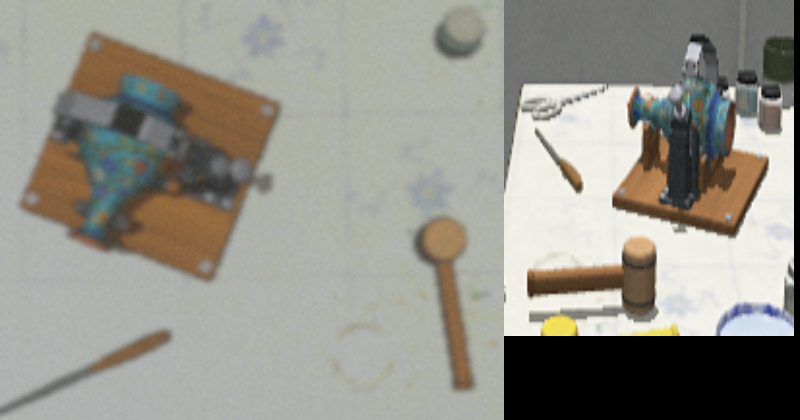

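```bash
cat >> h.py <<'E'
th=np.radians(67.59); CO=np.array([.6058,.0925,0.]); CR=Ro.from_euler('z',th).as_matrix()
def C2W(p): return np.asarray(p)@CR.T+CO
def W2C(p): return (np.asarray(p)-CO)@CR
E
python3 - <<'E'
from h import *
import pickle
out=[]
for n,(r0,r1,c0,c1) in (('top',(130,240,190,310)),('side',(175,260,240,350))):
    f=pickle.load(open(n+'0.pkl','rb'))
    W=cloud(f);C=W2C(W);z=C[...,2]
    roi=np.zeros(z.shape,bool);roi[r0:r1,c0:c1]=1
    k=5; im=cv2.resize(f['image'][r0:r1,c0:c1],None,fx=k,fy=k,interpolation=cv2.INTER_CUBIC)
    def ln(P,c):
        q=((proj(f,C2W(np.array(P)/1000.))-[c0,r0]+.5)*k).astype(int); cv2.polylines(im,[q.reshape(-1,1,2)],False,c,1)
    ln([(-120,-113,18),(120,-113,18),(120,113,18),(-120,113,18),(-120,-113,18)],(0,255,0))
    ln([(-135,0,164),(-135+50*.643,0,164-50*.766)],(255,0,0))
    ln([(74,-20,92),(74,20,92)],(255,255,0))
    def st(p,a):
        d=np.array(p)-[74,0,92]; c,s=np.cos(a),np.sin(a); return (74+c*d[0]+s*d[2],d[1],92-s*d[0]+c*d[2])
    for a,col in((.45,(255,0,255)),(.6,(0,255,255)),(.8,(255,255,255))):
        ln([st((-45+dx*14.6,dy*15,147+dx*6.5),a) for dx,dy in((-1,-1),(1,-1),(1,1),(-1,1),(-1,-1))],col)
    cv2.imwrite(f'pics/ov_{n}.png',im[...,::-1]); out.append(im)
    m=roi&(z>.15);P=C[m]
    print(n,(P.min(0)*1000).round(),(P.max(0)*1000).round(),len(P))
    # pin head points
    m=roi&(np.hypot(C[...,0]+.135,z-.160)<.02)&(abs(C[...,1])<.025);P=C[m];print('pin',len(P),(P.mean(0)*1000).round(1) if len(P) else '',((np.median(P,0))*1000).round(1) if len(P) else '')
    # strap points
    m=roi&(z>.14)&(C[...,0]>-.1)&(abs(C[...,1])<.03);P=C[m]*1000
    print(P[::max(1,len(P)//25)].round())
h=max(o.shape[0] for o in out); o=np.hstack([np.pad(o,((0,h-o.shape[0]),(0,0),(0,0))) for o in out]); s=800/o.shape[1]
save('ov.png',cv2.resize(o,None,fx=s,fy=s,interpolation=cv2.INTER_AREA)); print(o.shape)
E
```

```text
top [-123.  -16.  150.] [ 91.  16. 200.] 471
pin 20 [-119.     0.   161.2] [-118.6   -0.2  161.7]
[[ 94. -11. 142.]
 [ 87.  -5. 153.]
 [ 70.  -3. 177.]
 [ 73.  -0. 168.]
 [ 20. -15. 195.]
 [ 42.  -5. 187.]
 [ 68.   4. 168.]
 [ 13. -12. 193.]
 [ 48.   3. 183.]
 [ -2. -13. 198.]
 [ 29.   1. 192.]
 [ 49.   9. 182.]
 [ -5.  -8. 200.]
 [ 13.   2. 199.]
 [ 22.   9. 199.]
 [-24. -12. 187.]
 [-15.  -4. 193.]
 [ -5.   3. 190.]
 [  7.  11. 194.]
 [-41. -13. 168.]
 [-37.  -7. 173.]
 [-33.  -2. 178.]
 [-50. -11. 149.]
 [-45.  -1. 153.]
 [-36.  14. 165.]
 [-87.   2. 141.]]
side [-131.  -16.  150.] [ 89.  14. 200.] 209
pin 28 [-122.3   -1.2  162.1] [-121.9   -1.1  162.2]
[[ 12.  13. 198.]
 [ -4.   8. 200.]
 [ 10. -16. 199.]
 [  2. -11. 197.]
 [ -7.  -0. 195.]
 [ 50. -12. 180.]
 [-12. -13. 194.]
 [-21.   6. 191.]
 [ 41.  -4. 174.]
 [-24.   5. 188.]
 [ 61.  -2. 165.]
 [-20.   2. 184.]
 [ 81.   0. 155.]
 [-26.   0. 182.]
 [ 84.  -3. 150.]
 [-28.  -4. 180.]
 [ 83. -11. 148.]
 [ 91.  -1. 141.]
 [-43.   9. 172.]
 [-38.  14. 162.]
 [-43. -13. 164.]
 [ 10.  -4. 143.]
 [  5.  -9. 141.]
 [-45.  -7. 153.]
 [-44. -10. 150.]
 [-98.  -4. 141.]]
(550, 1150, 3)
```

View pics/ov.png

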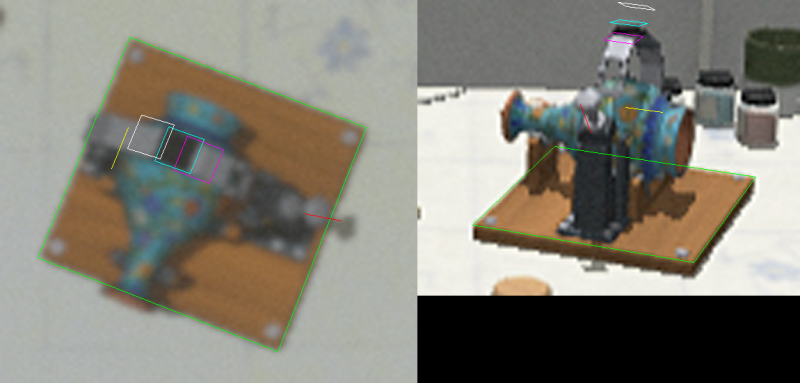

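```bash
python3 - <<'E'
from h import *
import pickle
fr={n:pickle.load(open(n+'0.pkl','rb')) for n in('top','side')}
np.set_printoptions(linewidth=150,suppress=True)
for n,f in fr.items():
    C=W2C(cloud(f))*1000; x,y,z=C[...,0],C[...,1],C[...,2]; I=f['image'].astype(int); d=I.sum(-1)
    m=(abs(y)<25)&(z>100)&(z<138)&(x<-50)&(x>-140);P=C[m];print(n,'pillar',len(P),P.min(0).round(),P.max(0).round())
    m=(abs(y)<22)&(z>140)&(x<-60)&(x>-170);P=C[m];print('head',np.c_[P,d[m]][np.argsort(P[:,0])].round().astype(int).tolist())
    m=(abs(y)<12)&(z>150)&(x>-60)&(x<60)&(d<200);P=C[m];print('dark pad',len(P),P.mean(0).round(1), P.min(0).round(),P.max(0).round())
# vase cross-sections from top: for slices of y fit circle x,z
from scipy.optimize import least_squares
for n,f in fr.items():
    C=W2C(cloud(f))*1000
    for y0 in(-80,-60,-45,-30,30,45,60,90):
        m=(abs(C[...,1]-y0)<4)&(C[...,2]>50)&(C[...,2]<150)&(abs(C[...,0]-5)<65); P=C[m][:,[0,2]]
        if len(P)<12: continue
        r=least_squares(lambda p:np.hypot(*(P-p[:2]).T)-p[2],[5,80,40],loss='soft_l1'); print(n,y0,len(P),r.x.round(1))
E
```

```text
top pillar 156 [-99. -25. 100.] [-51.  25. 138.]
head [[-123, -2, 161, 297], [-122, 4, 155, 285], [-122, -5, 157, 304], [-122, 2, 163, 320], [-121, -7, 163, 305], [-121, 8, 159, 282], [-120, -1, 160, 321], [-120, 6, 161, 311], [-120, -3, 163, 324], [-119, 3, 162, 335], [-118, -6, 161, 319], [-118, 9, 158, 287], [-118, 1, 164, 335], [-117, -9, 163, 315], [-117, 7, 162, 331], [-117, -2, 164, 349], [-116, -12, 161, 313], [-116, 4, 163, 352], [-116, -5, 163, 336], [-116, 11, 161, 287], [-115, 2, 167, 356], [-115, -7, 170, 336], [-115, 8, 164, 339], [-114, -1, 164, 343], [-114, -10, 165, 315], [-114, 6, 165, 354], [-113, -3, 172, 358], [-113, 12, 162, 269], [-113, 3, 169, 360], [-112, -6, 170, 348], [-112, 9, 163, 320], [-112, 1, 169, 368], [-111, 8, 172, 344], [-111, -9, 169, 327], [-111, -1, 176, 379], [-110, 4, 166, 376], [-110, -4, 171, 354], [-109, 3, 175, 388], [-109, 10, 162, 283], [-109, -7, 175, 340], [-109, 9, 174, 318], [-108, -1, 167, 390], [-107, 5, 168, 350], [-107, -3, 170, 359], [-107, 4, 176, 372], [-106, -7, 165, 321], [-105, 9, 163, 255], [-105, 0, 169, 358], [-105, 6, 
[... 1321 characters left out ...]
 165, 603], [-110, 11, 167, 543], [-109, -3, 172, 452], [-106, -9, 159, 290], [-106, -9, 162, 400], [-104, 1, 146, 207], [-104, -2, 143, 216], [-101, -1, 145, 218], [-101, -5, 146, 216], [-100, 2, 141, 196], [-98, -4, 141, 202], [-96, -3, 147, 248], [-88, -4, 141, 555]]
dark pad 27 [ 13.8  -2.5 187.4] [-37. -11. 166.] [ 60.  10. 200.]
top -60 46 [17.8 83.  36.8]
top -45 49 [18.6 83.1 31.4]
top -30 67 [17.4 71.9 55.1]
top 30 111 [16.8 77.4 54. ]
top 45 73 [18.1 84.  38. ]
top 60 49 [17.7 82.5 26.9]
top 90 61 [18.1 73.8 23.8]
side -60 73 [13.  86.9 34.9]
side -45 53 [18.  86.1 32.2]
side -30 92 [12.5 86.3 42.5]
side 45 20 [ 7.  88.8 27.9]
side 60 24 [11.8 87.2 22.7]
side 90 35 [ 6.4 62.8 25.1]
```

```bash
cat >> h.py <<'E'
CO=CO+CR@[.018,0,0]
def tool(): 
    s=ctrl.sense(); q=s['ee_rot']; return np.array(s['position']),Ro.from_quat([q[1],q[2],q[3],q[0]]),s
def axes(x,z):
    x=np.array(x,float);z=np.array(z,float);z/=np.linalg.norm(z);x-=z*(x@z);x/=np.linalg.norm(x)
    return Ro.from_matrix(np.c_[x,np.cross(z,x),z])
def goto(p,R):
    "needed shift in present tool axes, turn, and shift in axes after the turn"
    p0,R0,s=tool(); d=np.asarray(p)-p0
    print('t',round(s['time'],2),'tcp',p0.round(4),'F',np.round(s['ft_force'],1),'op',round(s['opening'],4),'q',np.round(s['joints'],2))
    print(' shift now',R0.inv().apply(d).round(4),'turn',(R0.inv()*R).as_rotvec().round(4),'shift after turn',R.inv().apply(d).round(4))
XC,YC,ZC=CR.T
def st(p,a):
    d=np.array(p)-[.074,0,.092]; c,s=np.cos(a),np.sin(a); return np.array([.074+c*d[0]+s*d[2],d[1],.092-s*d[0]+c*d[2]])
E
python3 - <<'E'
from h import *
import pickle
T=pickle.load(open('top0.pkl','rb')); W=cloud(T); z=W[...,2]; I=T['image']
u,v=np.meshgrid(np.arange(560),np.arange(420))
m=(z>.066)&(z<.085)&(u>335)&(u<372)&(v>200)&(v<232);P=W[m];print('head',len(P),P.mean(0),cv2.minEnclosingCircle(P[:,:2].astype(np.float32)),cv2.minAreaRect(P[:,:2].astype(np.float32)))
m=(z>.042)&(z<.054)&(u>335)&(u<372)&(v>232)&(v<266);P=W[m];print('handle',len(P),P.mean(0),cv2.minAreaRect(P[:,:2].astype(np.float32)),cv2.fitLine(P[:,:2].astype(np.float32),cv2.DIST_HUBER,0,.01,.01).ravel())
print('pin',C2W([-.135,0,.164]),'pad',C2W(st([-.045,0,.147],.476)),C2W([-.045,0,.147]),'ang -y',np.degrees(np.arctan2(*(-YC)[1::-1])))
print('strike tcp',C2W(np.array([-.135,.062,.164])-.017*np.array([.643,0,-.766])))
goto(C2W(st([-.045,0,.147],.476))+[0,0,.06],axes(-YC,[0,0,-1]))
E
```

```text
head 192 [ 0.49603194 -0.23548241  0.07184207] ((0.4960615336894989, -0.23585553467273712), 0.024656599387526512) ((0.4958207309246063, -0.23517075181007385), (0.046539001166820526, 0.044005703181028366), 87.96267700195312)
handle 198 [ 0.39202671 -0.24862094  0.04747139] ((0.3912714421749115, -0.2489089071750641), (0.10255179554224014, 0.02012835070490837), 6.543027877807617) [ 0.99255407  0.12180479  0.39202672 -0.24862094]
pin [ 0.56119589 -0.0156641   0.164     ] pad [0.61015792 0.10306787 0.195415  ] [0.59550674 0.06753905 0.147     ] ang -y -22.409999999999986
strike tcp [ 0.49971091 -0.00213322  0.177022  ]
t 0.1 tcp [ 0.21   -0.5881  0.2303] F [ 0.2  1.  -1.1] op 0.0855 q [-1.35  0.22  1.53  0.    1.39 -0.13]
 shift now [ 0.6092 -0.5165 -0.0241] turn [-1.800e-03  4.000e-04  7.339e-01] shift after turn [ 0.1065 -0.7915 -0.0251]
```

Request:
{"api": "drive_tool", "payload": {"plan": [{"claw": 0, "xyz": [0, 0, -0.05], "angular": [0, 0, 0]}, {"claw": 0, "xyz": [0, 0, -0.04], "angular": [0, 0, 0]}, {"claw": 0, "xyz": [0.034, -0.029, 0], "angular": [0, 0, 0]}, {"claw": 0, "xyz": [0.034, -0.029, 0], "angular": [0, 0, 0]}, {"claw": 0, "xyz": [0.034, -0.029, 0], "angular": [0, 0, 0]}, {"claw": 0, "xyz": [0.034, -0.029, 0], "angular": [0, 0, 0]}, {"claw": 0, "xyz": [0.034, -0.029, 0], "angular": [0, 0, 0]}, {"claw": 0, "xyz": [0.034, -0.029, 0], "angular": [0, 0, 0]}, {"claw": 0, "xyz": [0.034, -0.029, 0], "angular": [0, 0, 0]}, {"claw": 0, "xyz": [0.034, -0.029, 0], "angular": [0, 0, 0]}, {"claw": 0, "xyz": [0.034, -0.029, 0], "angular": [0, 0, 0]}, {"claw": 0, "xyz": [0.034, -0.029, 0], "angular": [0, 0, 0]}, {"claw": 0, "xyz": [0.034, -0.029, 0], "angular": [0, 0, 0]}, {"claw": 0, "xyz": [0.034, -0.029, 0], "angular": [0, 0, 0]}, {"claw": 0, "xyz": [0.034, -0.029, 0], "angular": [0, 0, 0]}, {"claw": 0, "xyz": [0, 0, 0], "angular": [0, 0, 0.14]}, {"claw": 0, "xyz": [0, 0, 0], "angular": [0, 0, 0.14]}, {"claw": 0, "xyz": [0, 0, 0], "angular": [0, 0, 0.14]}, {"claw": 0, "xyz": [0, 0, 0], "angular": [0, 0, 0.14]}, {"claw": 0, "xyz": [0, 0, 0], "angular": [0, 0, 0.14]}]}}

```text
time: 2.1
position: [0.5069, -0.0595, 0.3169]
ee_rot: [-0.007, 0.982, -0.19, -0.006]
ft_force: [-0.2, 0.3, -0.1]
opening: -0.0
```

```bash
python3 - <<'E'
from h import *
goto(C2W(st([-.045,0,.147],.476))+[0,0,.03],axes(-YC,[0,0,-1]))
E
```

```text
t 2.1 tcp [ 0.5069 -0.0595  0.3169] F [-0.2  0.3 -0.1] op -0.0 q [-0.28 -0.09  1.7   0.01  1.55  1.67]
 shift now [ 0.0365 -0.1883  0.093 ] turn [-0.0109  0.0136  0.0095] shift after turn [ 0.0335 -0.1896  0.0914]
```

Request:
{"api": "drive_tool", "payload": {"plan": [{"claw": 0, "xyz": [0.009, -0.038, 0], "angular": [-0.01, 0.014, 0.01]}, {"claw": 0, "xyz": [0.008, -0.044, 0], "angular": [0, 0, 0]}, {"claw": 0, "xyz": [0.008, -0.044, 0], "angular": [0, 0, 0]}, {"claw": 0, "xyz": [0.007, -0.044, 0], "angular": [0, 0, 0]}, {"claw": 0, "xyz": [0, -0.02, 0.03], "angular": [0, 0, 0]}, {"claw": 0, "xyz": [0, 0, 0.04], "angular": [0, 0, 0]}, {"claw": 0, "xyz": [0, 0, 0.02], "angular": [0, 0, 0]}, {"claw": 0, "xyz": [0, 0, 0], "angular": [0, 0, 0]}]}}

```text
time: 2.9
position: [0.6125, 0.1103, 0.221]
ee_rot: [0.0, 0.98, -0.198, -0.001]
ft_force: [-1.1, 0.1, 0.1]
opening: 0.0
```

```bash
python3 - <<'E'
from h import *
goto(C2W(st([-.045,0,.147],.476)),axes(-YC,[0,0,-1]))
f=grab('side'); r0,r1,c0,c1=150,270,230,360
im=cv2.resize(f['image'][r0:r1,c0:c1],None,fx=4,fy=4,interpolation=cv2.INTER_CUBIC)
g=grab('top');im2=cv2.resize(g['image'][120:240,190:320],None,fx=4,fy=4,interpolation=cv2.INTER_CUBIC)
o=np.hstack([im,im2]);save('p1.png',cv2.resize(o,(800,370)))
E
```

```text
t 2.9 tcp [0.6125 0.1103 0.221 ] F [-1.1  0.1  0.1] op 0.0 q [ 0.05  0.22  1.54 -0.    1.38  2.02]
 shift now [0.0007 0.0075 0.0256] turn [ 0.0011  0.0013 -0.0078] shift after turn [0.0006 0.0075 0.0256]
```

View pics/p1.png

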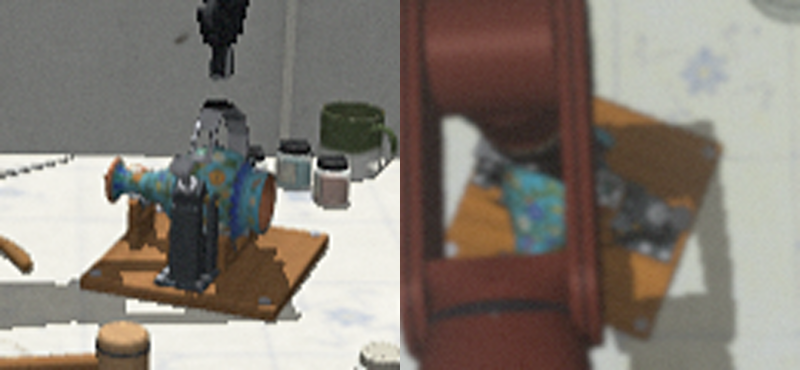

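Request:
{"api": "drive_tool", "payload": {"plan": [{"claw": 0, "xyz": [0, 0.0075, 0.012], "angular": [0, 0, 0]}, {"claw": 0, "xyz": [0, 0, 0.012], "angular": [0, 0, 0]}, {"claw": 0, "xyz": [0, 0.0061, 0.005], "angular": [0.06, 0, 0]}, {"claw": 0, "xyz": [0, 0.0061, 0.005], "angular": [0.06, 0, 0]}, {"claw": 0, "xyz": [0, 0.0061, 0.005], "angular": [0.06, 0, 0]}, {"claw": 0, "xyz": [0, 0.0061, 0.005], "angular": [0.06, 0, 0]}, {"claw": 0, "xyz": [0, 0, 0], "angular": [0, 0, 0]}]}}

```text
time: 3.7
position: [0.6061, 0.079, 0.1827]
ee_rot: [-0.123, 0.972, -0.197, 0.033]
ft_force: [-0.5, -0.1, -0.1]
opening: -0.0
```

```bash
cat > s.py <<'E'
from h import *
p,R,s=tool(); c=W2C(p); print('tcp in cradle mm',(c*1000).round(1),'tool z',(CR.T@R.as_matrix()[:,2]).round(3),'F cradle',(CR.T@np.array(s['ft_force'])).round(1))
d=c-[.074,0,.092]; print('angle of tcp about hinge vs shut pad',np.arctan2(.055,-.119)-np.arctan2(d[2],d[0]),'r',np.hypot(d[0],d[2]))
goto(C2W([-.045,0,.147]),axes(-YC,CR@[.407,0,-.914]))
E
python3 s.py
```

```text
tcp in cradle mm [-30.3  -5.4 182.7] tool z [ 0.251 -0.019 -0.968] F cradle [-0.3  0.4 -0.1]
angle of tcp about hinge vs shut pad 0.2828730066806222 r 0.13827377796570742
t 3.7 tcp [0.6061 0.079  0.1827] F [-0.5 -0.1 -0.1] op -0.0 q [-0.13  0.14  1.74  0.26  1.2   1.75]
 shift now [-0.0058  0.0232  0.0308] turn [ 0.1649 -0.0194 -0.0057] shift after turn [-0.0054  0.0279  0.0267]
```

Request:
{"api": "drive_tool", "payload": {"plan": [{"claw": 0, "xyz": [-0.005, 0.002, 0.006], "angular": [0, -0.02, 0]}, {"claw": 0, "xyz": [0, 0.0055, 0.007], "angular": [0.05, 0, 0]}, {"claw": 0, "xyz": [0, 0.0055, 0.006], "angular": [0.05, 0, 0]}, {"claw": 0, "xyz": [0, 0.0055, 0.006], "angular": [0.05, 0, 0]}, {"claw": 0, "xyz": [0, 0, 0], "angular": [0, 0, 0]}]}}

```text
time: 4.2
position: [0.6002, 0.0703, 0.1569]
ee_rot: [-0.196, 0.961, -0.192, 0.041]
ft_force: [-0.3, -0.1, 0.5]
opening: 0.0002
```

```bash
python3 s.py
```

```text
tcp in cradle mm [-40.6  -3.3 156.9] tool z [ 0.392 -0.004 -0.92 ] F cradle [-0.2  0.2  0.5]
angle of tcp about hinge vs shut pad 0.08230237957456144 r 0.13173570931158587
t 4.2 tcp [0.6002 0.0703 0.1569] F [-0.3 -0.1  0.5] op 0.0002 q [-0.23  0.14  1.82  0.44  1.15  1.56]
 shift now [-0.0033  0.0079  0.0074] turn [ 0.0158 -0.0044 -0.0031] shift after turn [-0.0033  0.008   0.0073]
```

Request:
{"api": "drive_tool", "payload": {"plan": [{"claw": 0, "xyz": [-0.003, 0.003, 0.005], "angular": [0.01, 0, 0]}, {"claw": 0, "xyz": [0, 0.002, 0.006], "angular": [0, 0, 0]}, {"claw": 0, "xyz": [0, 0, 0.006], "angular": [0, 0, 0]}, {"claw": 0, "xyz": [0, 0, 0.006], "angular": [0, 0, 0]}]}}

```text
time: 4.6
position: [0.6027, 0.0695, 0.1481]
ee_rot: [-0.193, 0.962, -0.187, 0.045]
ft_force: [-41.9, -26.8, 54.6]
opening: -0.0002
```

```bash
python3 s.py
```

```text
tcp in cradle mm [-40.5  -5.9 148.1] tool z [ 0.389 -0.011 -0.921] F cradle [-40.7  28.5  54.6]
angle of tcp about hinge vs shut pad 0.022704530753475893 r 0.12748467181068845
t 4.6 tcp [0.6027 0.0695 0.1481] F [-41.9 -26.8  54.6] op -0.0002 q [-0.23  0.15  1.82  0.44  1.13  1.54]
 shift now [-0.006   0.0045 -0.0008] turn [ 0.0195 -0.0113  0.009 ] shift after turn [-0.0059  0.0046 -0.0008]
```

Request:
{"api": "drive_tool", "payload": {"plan": [{"claw": 0, "xyz": [0, 0, -0.01], "angular": [0, 0, 0]}, {"claw": 0, "xyz": [0, 0, -0.04], "angular": [0, 0, 0]}, {"claw": 0, "xyz": [0, 0, -0.05], "angular": [0, 0, 0]}, {"claw": 0, "xyz": [0, 0, -0.03], "angular": [0, 0, 0]}, {"claw": 0, "xyz": [0, 0, 0], "angular": [0, 0, 0]}]}}

```text
time: 5.1
position: [0.5817, 0.0252, 0.2761]
ee_rot: [-0.189, 0.964, -0.184, 0.043]
ft_force: [-0.1, -0.4, -0.2]
opening: -0.0002
```

```bash
python3 - <<'E'
from h import *
f=grab('side'); r0,r1,c0,c1=165,265,240,350
k=6;im=cv2.resize(f['image'][r0:r1,c0:c1],None,fx=k,fy=k,interpolation=cv2.INTER_CUBIC)
def ln(P,c):
    q=((proj(f,C2W(np.array(P)))-[c0,r0]+.5)*k).astype(int); cv2.polylines(im,[q.reshape(-1,1,2)],False,c,1)
ln([st((-.045+dx*.0146,dy*.016,.147+dx*.0065),0) for dx,dy in((-1,-1),(1,-1),(1,1),(-1,1),(-1,-1))],(255,0,255))
a=np.linspace(0,6.28,20);n=np.array([.643,0,-.766]);e=np.array([.766,0,.643])
ln([np.array([-.135,0,.164])+.013*(np.cos(t)*e+np.sin(t)*np.array([0,1,0])) for t in a],(255,0,0))
save('p2.png',im)
C=W2C(cloud(f))*1000;m=(abs(C[...,1])<10)&(abs(C[...,0]+45)<12)&(C[...,2]>120)&(C[...,2]<175);P=C[m];print(P.round()[:30].tolist(), np.median(P[:,2]-147-(P[:,0]+45)*.445))
m=(C[...,2]>150)&(C[...,2]<186)&(abs(C[...,1])<20)&(C[...,0]<-110)&(C[...,0]>-160);print('pin',np.median(C[m],0))
g=grab('top');C=W2C(cloud(g))*1000;m=(C[...,2]>150)&(C[...,2]<186)&(abs(C[...,1])<20)&(C[...,0]<-110)&(C[...,0]>-160);print('pin top',m.sum(),np.median(C[m],0))
E
python3 s.py
```

```text
[[-38.0, 8.0, 154.0], [-35.0, 2.0, 154.0], [-36.0, -2.0, 155.0], [-38.0, 8.0, 150.0], [-43.0, 3.0, 153.0], [-34.0, 2.0, 150.0], [-35.0, -2.0, 151.0], [-36.0, -5.0, 152.0], [-49.0, 5.0, 151.0], [-45.0, 2.0, 150.0], [-46.0, -2.0, 151.0], [-37.0, -2.0, 148.0], [-36.0, -6.0, 148.0], [-50.0, 8.0, 147.0], [-57.0, 2.0, 150.0], [-53.0, -0.0, 149.0], [-39.0, 0.0, 145.0], [-44.0, -5.0, 147.0], [-42.0, -8.0, 147.0], [-55.0, 6.0, 145.0], [-54.0, 3.0, 145.0], [-53.0, -0.0, 145.0], [-54.0, -4.0, 146.0], [-50.0, -7.0, 145.0], [-56.0, 9.0, 141.0], [-52.0, 3.0, 141.0], [-53.0, 3.0, 138.0], [-51.0, -7.0, 139.0], [-38.0, -7.0, 127.0], [-39.0, -8.0, 124.0]] 0.46000259945973543
pin [-136.62312552   -0.58848196  164.50993283]
pin top 8 [-122.14979464    4.47126306  166.16933646]
tcp in cradle mm [-88.8  -1.6 271.9] tool z [ 0.38  -0.003 -0.925] F cradle [-0.2 -0.5 -0.8]
angle of tcp about hinge vs shut pad 0.40241372627294236 r 0.24260478320584045
t 5.2 tcp [0.5803 0.0265 0.2719] F [ 0.4 -0.4 -0.8] op 0.0001 q [-0.32  0.    1.73  0.4   1.39  1.56]
 shift now [-0.0022  0.007   0.1322] turn [ 0.0291 -0.0032  0.0132] shift after turn [-0.0016  0.0108  0.1319]
```

View pics/p2.png

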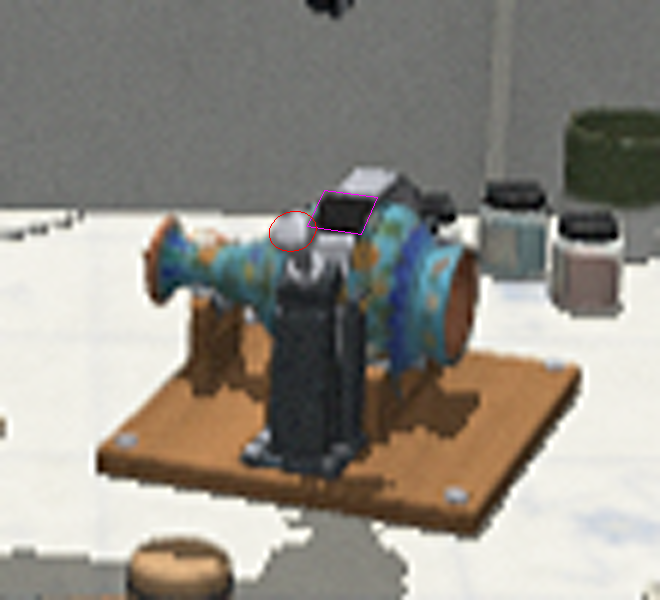

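The strap is shut: the black pad lies in its predicted outline at (340,210), and the pin head is still up in its circle at (292,230). On to the mallet.

```bash
python3 - <<'E'
from h import *
goto([.4345,-.2432,.15],axes([.9923,.1236,0],[0,0,-1]))
E
```

```text
t 5.2 tcp [0.5803 0.0265 0.2719] F [ 0.4 -0.4 -0.8] op 0.0001 q [-0.32  0.    1.73  0.4   1.39  1.56]
 shift now [-0.0363  0.3279 -0.0032] turn [-0.3794 -0.1061 -0.4961] shift after turn [-0.178   0.2496  0.1219]
```

Request:
{"api": "drive_tool", "payload": {"plan": [{"claw": 1, "xyz": [-0.005, 0.04, -0.02], "angular": [0, 0, 0]}, {"claw": 1, "xyz": [-0.005, 0.042, 0], "angular": [0, 0, 0]}, {"claw": 1, "xyz": [-0.005, 0.042, 0], "angular": [0, 0, 0]}, {"claw": 1, "xyz": [-0.005, 0.042, 0], "angular": [0, 0, 0]}, {"claw": 1, "xyz": [-0.005, 0.042, 0], "angular": [0, 0, 0]}, {"claw": 1, "xyz": [-0.005, 0.042, 0], "angular": [0, 0, 0]}, {"claw": 1, "xyz": [-0.005, 0.042, 0], "angular": [0, 0, 0]}, {"claw": 1, "xyz": [-0.003, 0.036, 0], "angular": [0, 0, 0]}, {"claw": 1, "xyz": [0, 0, 0], "angular": [-0.076, -0.021, -0.1]}, {"claw": 1, "xyz": [0, 0, 0], "angular": [-0.076, -0.021, -0.1]}, {"claw": 1, "xyz": [0, 0, 0], "angular": [-0.076, -0.021, -0.1]}, {"claw": 1, "xyz": [0, 0, 0], "angular": [-0.076, -0.021, -0.1]}, {"claw": 1, "xyz": [0, 0, 0], "angular": [-0.076, -0.021, -0.1]}, {"claw": 1, "xyz": [0, 0, 0], "angular": [0, 0, 0]}]}}

```text
time: 6.6
position: [0.4155, -0.2397, 0.1325]
ee_rot: [-0.008, 0.997, 0.08, -0.022]
ft_force: [0.4, -1.1, -0.4]
opening: 0.0856
```

```bash
python3 - <<'E'
from h import *
goto([.4345,-.2432,.017],axes([.9923,.1236,0],[0,0,-1]))
S=grab('side');W=cloud(S);z=W[...,2];x=W[...,0];y=W[...,1]
m=(z>.066)&(z<.08)&(x>.45)&(x<.54)&(y>-.28)&(y<-.19);P=W[m];print('head S',len(P),P.mean(0),cv2.minEnclosingCircle(P[:,:2].astype(np.float32)))
E
```

```text
t 6.6 tcp [ 0.4155 -0.2397  0.1325] F [ 0.4 -1.1 -0.4] op 0.0856 q [-0.67  0.    1.96 -0.02  1.22  0.74]
 shift now [0.023  0.0087 0.1145] turn [-0.0182  0.0424  0.0368] shift after turn [0.0184 0.0058 0.1155]
head S 123 [ 0.4950756  -0.24496601  0.07258021] ((0.494363009929657, -0.24118876457214355), 0.02527325227856636)
```

Request:
{"api": "drive_tool", "payload": {"plan": [{"claw": 1, "xyz": [0, 0, 0], "angular": [-0.018, 0.042, 0.037]}, {"claw": 1, "xyz": [0.0185, 0.008, 0], "angular": [0, 0, 0]}, {"claw": 1, "xyz": [0, 0, 0.03], "angular": [0, 0, 0]}, {"claw": 1, "xyz": [0, 0, 0.03], "angular": [0, 0, 0]}, {"claw": 1, "xyz": [0, 0, 0], "angular": [0, 0, 0]}]}}

```text
time: 7.15
position: [0.4336, -0.2431, 0.0665]
ee_rot: [-0.007, 0.999, 0.053, -0.001]
ft_force: [-0.9, 1.4, -0.5]
opening: 0.0852
```

```bash
python3 - <<'E'
from h import *
goto([.4345,-.2445,.017],axes([.9923,.1236,0],[0,0,-1]))
f=grab('side');r0,r1,c0,c1=200,300,180,310
save('p3.png',cv2.resize(f['image'][r0:r1,c0:c1],None,fx=5,fy=5,interpolation=cv2.INTER_CUBIC))
E
```

```text
t 7.15 tcp [ 0.4336 -0.2431  0.0665] F [-0.9  1.4 -0.5] op 0.0852 q [-0.68  0.11  1.98  0.01  1.06  0.78]
 shift now [0.0008 0.0022 0.0495] turn [-0.0139  0.002  -0.0179] shift after turn [0.0007 0.0015 0.0495]
```

View pics/p3.png

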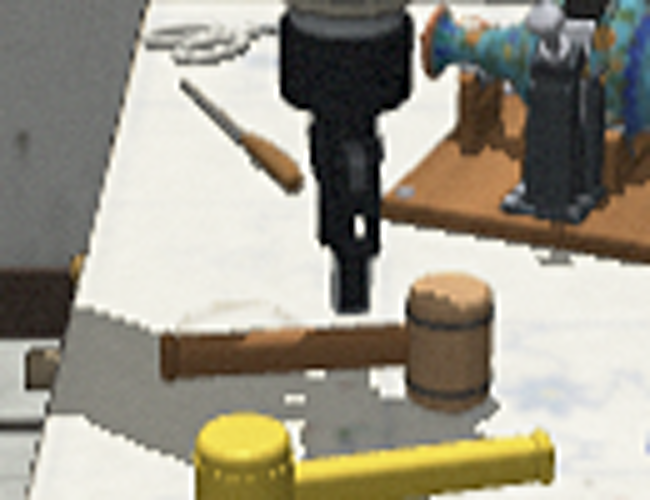

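The gripper (350,300) is over the wooden handle beside the head at (450,340), and clear of the yellow one. Descend and grip.

Request:
{"api": "drive_tool", "payload": {"plan": [{"claw": 1, "xyz": [0.001, 0.002, 0.02], "angular": [-0.014, 0, -0.018]}, {"claw": 1, "xyz": [0, 0, 0.02], "angular": [0, 0, 0]}, {"claw": 1, "xyz": [0, 0, 0.0095], "angular": [0, 0, 0]}, {"claw": 0, "xyz": [0, 0, 0], "angular": [0, 0, 0]}, {"claw": 0, "xyz": [0, 0, 0], "angular": [0, 0, 0]}, {"claw": 0, "xyz": [0, 0, 0], "angular": [0, 0, 0]}, {"claw": 0, "xyz": [0, 0, 0], "angular": [0, 0, 0]}, {"claw": 0, "xyz": [0, 0, 0], "angular": [0, 0, 0]}, {"claw": 0, "xyz": [0, 0, 0], "angular": [0, 0, 0]}]}}

```text
time: 8.1
position: [0.4404, -0.2503, 0.0261]
ee_rot: [0.003, 0.998, 0.059, 0.004]
ft_force: [-0.5, 0.4, -2.7]
opening: 0.0187
```

```bash
python3 - <<'E'
from h import *
goto([.4345,-.2445,.017],axes([.9923,.1236,0],[0,0,-1]))
E
```

```text
t 8.1 tcp [ 0.4404 -0.2503  0.0261] F [-0.5  0.4 -2.7] op 0.0187 q [-0.67  0.19  1.99  0.    0.95  0.78]
 shift now [-0.0052 -0.0065  0.0091] turn [ 0.0063 -0.007  -0.0068] shift after turn [-0.0051 -0.0065  0.0091]
```

Request:
{"api": "drive_tool", "payload": {"plan": [{"claw": 0.6, "xyz": [0, 0, 0], "angular": [0, 0, 0]}, {"claw": 0.6, "xyz": [0, 0, 0], "angular": [0, 0, 0]}, {"claw": 0.6, "xyz": [-0.005, 0, 0.005], "angular": [0, 0, 0]}, {"claw": 0.6, "xyz": [0, 0, 0.005], "angular": [0, 0, 0]}, {"claw": 0.6, "xyz": [0, 0, 0], "angular": [0, 0, 0]}]}}

```text
time: 8.6
position: [0.4355, -0.2513, 0.0159]
ee_rot: [0.003, 0.998, 0.059, 0.004]
ft_force: [-0.2, 0.6, -0.1]
opening: 0.0508
```

```bash
python3 - <<'E'
from h import *
goto([.4345,-.2445,.017],axes([.9923,.1236,0],[0,0,-1]))
W=cloud(grab('side'));z=W[...,2];x=W[...,0];y=W[...,1]
m=(z>.066)&(z<.08)&(x>.46)&(x<.54)&(y>-.28)&(y<-.19);P=W[m];print('head S',len(P),P.mean(0),cv2.minEnclosingCircle(P[:,:2].astype(np.float32)))
E
```

```text
t 8.6 tcp [ 0.4355 -0.2513  0.0159] F [-0.2  0.6 -0.1] op 0.0508 q [-0.68  0.2   2.    0.    0.93  0.77]
 shift now [-0.0002 -0.0069 -0.0012] turn [ 0.0075 -0.0081 -0.0067] shift after turn [-0.0002 -0.0069 -0.0011]
head S 124 [ 0.49658538 -0.25117676  0.07286987] ((0.4973895847797394, -0.24572116136550903), 0.02780750021338463)
```

Request:
{"api": "drive_tool", "payload": {"plan": [{"claw": 0, "xyz": [0, 0, 0], "angular": [0, 0, 0]}, {"claw": 0, "xyz": [0, 0, 0], "angular": [0, 0, 0]}, {"claw": 0, "xyz": [0, 0, 0], "angular": [0, 0, 0]}, {"claw": 0, "xyz": [0, 0, 0], "angular": [0, 0, 0]}, {"claw": 0, "xyz": [0, 0, 0], "angular": [0, 0, 0]}, {"claw": 0, "xyz": [0, 0, 0], "angular": [0, 0, 0]}]}}

```text
time: 9.25
position: [0.4356, -0.2513, 0.0161]
ee_rot: [0.003, 0.998, 0.059, 0.004]
ft_force: [-1.1, 0.2, -0.6]
opening: 0.0192
```

Request:
{"api": "drive_tool", "payload": {"plan": [{"claw": 0, "xyz": [0, 0, -0.02], "angular": [0, 0, 0]}, {"claw": 0, "xyz": [0, 0, -0.03], "angular": [0, 0, 0]}, {"claw": 0, "xyz": [0, 0, -0.03], "angular": [0, 0, 0]}, {"claw": 0, "xyz": [0, 0, -0.03], "angular": [0, 0, 0]}, {"claw": 0, "xyz": [0, 0, -0.03], "angular": [0, 0, 0]}, {"claw": 0, "xyz": [0, 0, -0.03], "angular": [0, 0, 0]}, {"claw": 0, "xyz": [0, 0, -0.03], "angular": [0, 0, 0]}, {"claw": 0, "xyz": [0, 0, 0], "angular": [0, 0, 0]}]}}

```text
time: 10.05
position: [0.4298, -0.2472, 0.2174]
ee_rot: [-0.001, 0.998, 0.059, -0.001]
ft_force: [0.1, -0.5, -2.0]
opening: 0.0192
```

```bash
cat > m.py <<'E'
from h import *
# mallet in tool frame: face centre at x=+.061, z=+.016 ; blow dir b
b=np.array([.643,0,-.766]); Rs=axes(-YC,CR@b)
def tcp_for(gap): # TCP with mallet face gap metres above pin top
    face=C2W(np.array([-.135,0,.164])-gap*b); return face-Rs.apply([.061,0,.016])
E
python3 - <<'E'
from m import *
goto(tcp_for(.06),Rs); print(tcp_for(.06),tcp_for(0))
E
```

```text
t 10.05 tcp [ 0.4298 -0.2472  0.2174] F [ 0.1 -0.5 -2. ] op 0.0192 q [-0.68 -0.08  1.87 -0.    1.35  0.77]
 shift now [ 0.0805 -0.2016 -0.0046] turn [0.6819 0.1802 0.4866] shift after turn [-0.0278 -0.168   0.1347]
[ 0.48617301 -0.03758546  0.22221474] [ 0.50088093 -0.00191904  0.17625474]
```

Request:
{"api": "drive_tool", "payload": {"plan": [{"claw": 0, "xyz": [0, 0, -0.01], "angular": [0.0974, 0.0257, 0.0695]}, {"claw": 0, "xyz": [0, 0, -0.01], "angular": [0.0974, 0.0257, 0.0695]}, {"claw": 0, "xyz": [0, 0, 0], "angular": [0.0974, 0.0257, 0.0695]}, {"claw": 0, "xyz": [0, 0, 0], "angular": [0.0974, 0.0257, 0.0695]}, {"claw": 0, "xyz": [0, 0, 0], "angular": [0.0974, 0.0257, 0.0695]}, {"claw": 0, "xyz": [0, 0, 0], "angular": [0.0974, 0.0257, 0.0695]}, {"claw": 0, "xyz": [0, 0, 0], "angular": [0.0974, 0.0257, 0.0695]}, {"claw": 0, "xyz": [0, 0, 0], "angular": [0, 0, 0]}]}}

```text
time: 10.85
position: [0.427, -0.2447, 0.2257]
ee_rot: [-0.35, 0.914, -0.194, 0.063]
ft_force: [-0.4, 0.3, -3.3]
opening: 0.0189
```

```bash
python3 - <<'E'
from m import *
goto(tcp_for(.06),Rs)
E
```

```text
t 10.85 tcp [ 0.427  -0.2447  0.2257] F [-0.4  0.3 -3.3] op 0.0189 q [-1.06  0.16  1.77  0.55  1.69  0.86]
 shift now [-0.0283 -0.1569  0.1449] turn [-0.0285  0.0026 -0.0276] shift after turn [-0.0242 -0.1617  0.1403]
```

Request:
{"api": "drive_tool", "payload": {"plan": [{"claw": 0, "xyz": [0, 0, 0], "angular": [-0.028, 0.003, -0.028]}, {"claw": 0, "xyz": [-0.004, -0.027, 0.0234], "angular": [0, 0, 0]}, {"claw": 0, "xyz": [-0.004, -0.027, 0.0234], "angular": [0, 0, 0]}, {"claw": 0, "xyz": [-0.004, -0.027, 0.0234], "angular": [0, 0, 0]}, {"claw": 0, "xyz": [-0.004, -0.027, 0.0234], "angular": [0, 0, 0]}, {"claw": 0, "xyz": [-0.004, -0.027, 0.0234], "angular": [0, 0, 0]}, {"claw": 0, "xyz": [-0.004, -0.026, 0.0234], "angular": [0, 0, 0]}, {"claw": 0, "xyz": [0, 0, 0], "angular": [0, 0, 0]}]}}

```text
time: 11.65
position: [0.4859, -0.0278, 0.2163]
ee_rot: [-0.321, 0.929, -0.17, 0.069]
ft_force: [-0.2, -0.3, -2.0]
opening: 0.0195
```

```bash
python3 - <<'E'
from m import *
goto(tcp_for(.06),Rs)
f=grab('side'); r0,r1,c0,c1=140,260,230,360
k=5;im=cv2.resize(f['image'][r0:r1,c0:c1],None,fx=k,fy=k,interpolation=cv2.INTER_CUBIC)
p,R,_=tool()
def ln(P,c):
    q=((proj(f,np.array(P))-[c0,r0]+.5)*k).astype(int); cv2.polylines(im,[q.reshape(-1,1,2)],False,c,1)
a=np.linspace(0,6.28,24)
for zz,c in((.016,(255,0,0)),(-.056,(0,255,0))):
    ln([p+R.apply([.061+.026*np.cos(t),.026*np.sin(t),zz]) for t in a],c)
ln([C2W([-.135,0,.164]),C2W(np.array([-.135,0,.164])-.06*b)],(255,255,0))
save('p4.png',im)
E
```

```text
t 11.65 tcp [ 0.4859 -0.0278  0.2163] F [-0.2 -0.3 -2. ] op 0.0195 q [-0.67 -0.09  2.03  0.65  1.45  1.11]
 shift now [ 0.0039  0.0035 -0.0102] turn [ 0.029  -0.0007  0.0302] shift after turn [ 0.004   0.0031 -0.0103]
```

View pics/p4.png

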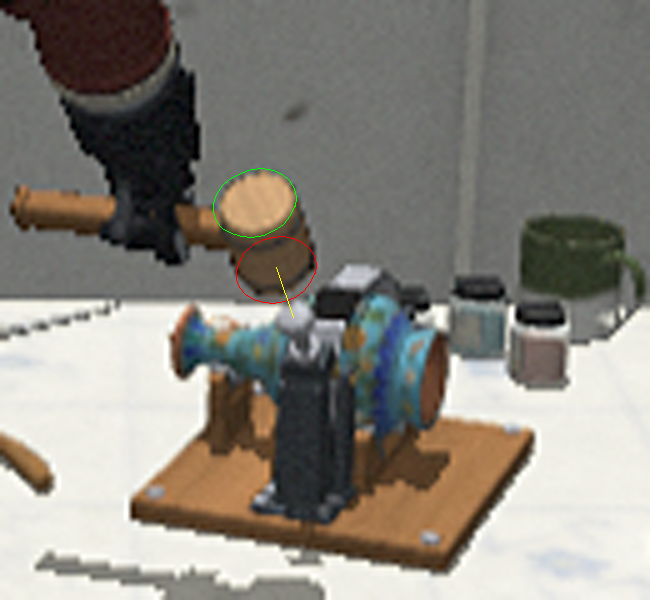

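Request:
{"api": "drive_tool", "payload": {"plan": [{"claw": 0, "xyz": [0.004, 0.003, 0], "angular": [0.029, 0, 0.03]}, {"claw": 0, "xyz": [0, 0, 0], "angular": [0, 0, 0]}, {"claw": 0, "xyz": [0, 0, 0], "angular": [0, 0, 0]}]}}

```text
time: 12.0
position: [0.4894, -0.0341, 0.2152]
ee_rot: [-0.333, 0.923, -0.181, 0.068]
ft_force: [-0.5, 0.6, -3.2]
opening: 0.019
```

```bash
python3 - <<'E'
from m import *
goto(tcp_for(0),Rs)
E
```

```text
t 12.0 tcp [ 0.4894 -0.0341  0.2152] F [-0.5  0.6 -3.2] op 0.019 q [-0.69 -0.07  2.02  0.67  1.46  1.11]
 shift now [-0.0018 -0.0013  0.0518] turn [ 0.0039 -0.0036  0.0041] shift after turn [-0.0017 -0.0011  0.0518]
```

Request:
{"api": "drive_tool", "payload": {"plan": [{"claw": 0, "xyz": [-0.001, -0.001, 0.025], "angular": [0, 0, 0]}, {"claw": 0, "xyz": [0, 0, 0.03], "angular": [0, 0, 0]}, {"claw": 0, "xyz": [0, 0, 0.021], "angular": [0, 0, 0]}]}}

```text
time: 12.3
position: [0.5112, 0.0059, 0.1591]
ee_rot: [-0.331, 0.923, -0.184, 0.073]
ft_force: [-3.7, -0.9, 2.4]
opening: 0.0191
```

```bash
python3 - <<'E'
from m import *
goto(tcp_for(0),Rs)
E
```

```text
t 12.3 tcp [0.5112 0.0059 0.1591] F [-3.7 -0.9  2.4] op 0.0191 q [-0.59  0.    2.06  0.71  1.3   1.1 ]
 shift now [-0.0062 -0.0024 -0.0204] turn [ 0.007  -0.015   0.0037] shift after turn [-0.0065 -0.0025 -0.0203]
```

Request:
{"api": "drive_tool", "payload": {"plan": [{"claw": 0, "xyz": [0, 0, 0.006], "angular": [0, 0, 0]}, {"claw": 0, "xyz": [0, 0, 0], "angular": [0, 0, 0]}]}}

```text
time: 12.5
position: [0.5125, 0.0088, 0.1535]
ee_rot: [-0.331, 0.923, -0.184, 0.073]
ft_force: [-1.5, -1.6, 0.9]
opening: 0.0192
```

```bash
python3 - <<'E'
from m import *
goto(tcp_for(0),Rs)
E
```

```text
t 12.5 tcp [0.5125 0.0088 0.1535] F [-1.5 -1.6  0.9] op 0.0192 q [-0.58  0.01  2.06  0.71  1.29  1.1 ]
 shift now [-0.0063 -0.0035 -0.0268] turn [ 0.0065 -0.0138  0.0019] shift after turn [-0.0066 -0.0037 -0.0267]
```

Depth is now about 27 mm at little force. Back off and look.

Request:
{"api": "drive_tool", "payload": {"plan": [{"claw": 0, "xyz": [0, 0, -0.03], "angular": [0, 0, 0]}, {"claw": 0, "xyz": [0, 0, -0.04], "angular": [0, 0, 0]}, {"claw": 0, "xyz": [0, 0, -0.04], "angular": [0, 0, 0]}, {"claw": 0, "xyz": [0, 0, -0.02], "angular": [0, 0, 0]}, {"claw": 0, "xyz": [0, 0, 0], "angular": [0, 0, 0]}]}}

```text
time: 13.0
position: [0.4769, -0.0741, 0.2573]
ee_rot: [-0.33, 0.923, -0.186, 0.072]
ft_force: [0.0, -0.0, -2.5]
opening: 0.0192
```

```bash
python3 - <<'E'
from m import *
f=grab('side'); r0,r1,c0,c1=165,265,240,350
k=6;im=cv2.resize(f['image'][r0:r1,c0:c1],None,fx=k,fy=k,interpolation=cv2.INTER_CUBIC)
def ln(P,c):
    q=((proj(f,C2W(np.array(P)))-[c0,r0]+.5)*k).astype(int); cv2.polylines(im,[q.reshape(-1,1,2)],False,c,1)
ln([st((-.045+dx*.0146,dy*.016,.147+dx*.0065),0) for dx,dy in((-1,-1),(1,-1),(1,1),(-1,1),(-1,-1))],(255,0,255))
e=np.array([.766,0,.643])
for d,c in((0,(255,0,0)),(.023,(0,255,0))):
    ln([np.array([-.135,0,.164])+d*b+.013*(np.cos(t)*e+np.sin(t)*np.array([0,1,0])) for t in np.linspace(0,6.28,20)],c)
save('p5.png',im)
# placing: stand the mallet where it was
goto([.4355,-.2513,.2],axes([.9923,.1236,0],[0,0,-1]))
E
```

```text
t 13.05 tcp [ 0.4768 -0.0733  0.2562] F [ 1.  -0.3 -2.8] op 0.0188 q [-0.77 -0.1   1.96  0.64  1.56  1.1 ]
 shift now [ 0.0312  0.1749 -0.0707] turn [-0.6699 -0.1894 -0.5018] shift after turn [-0.063   0.1715  0.0562]
```

View pics/p5.png

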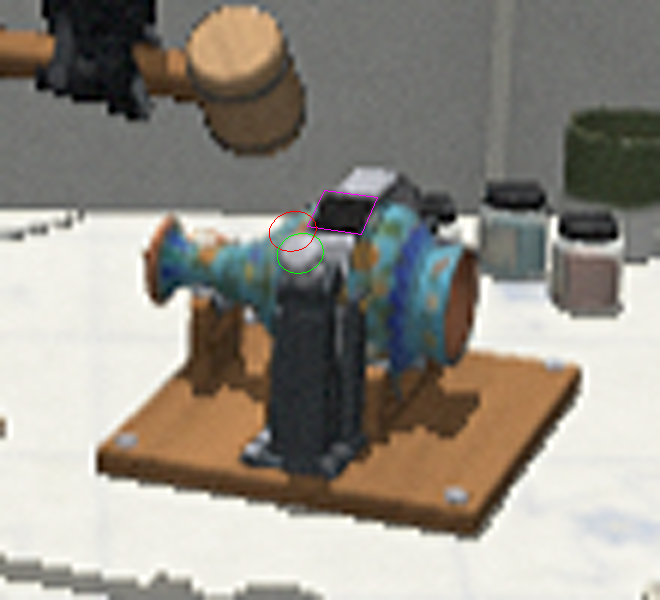

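The pin head sits in the 23 mm outline at (300,255) and has left the 0 mm one; the strap pad is in place. Now I'll take the mallet back.

Request:
{"api": "drive_tool", "payload": {"plan": [{"claw": 0, "xyz": [0.006, 0.035, -0.014], "angular": [0, 0, 0]}, {"claw": 0, "xyz": [0.006, 0.035, -0.014], "angular": [0, 0, 0]}, {"claw": 0, "xyz": [0.006, 0.035, -0.014], "angular": [0, 0, 0]}, {"claw": 0, "xyz": [0.006, 0.035, -0.014], "angular": [0, 0, 0]}, {"claw": 0, "xyz": [0.006, 0.035, -0.014], "angular": [0, 0, 0]}, {"claw": 0, "xyz": [0, 0, 0], "angular": [-0.0957, -0.027, -0.0717]}, {"claw": 0, "xyz": [0, 0, 0], "angular": [-0.0957, -0.027, -0.0717]}, {"claw": 0, "xyz": [0, 0, 0], "angular": [-0.0957, -0.027, -0.0717]}, {"claw": 0, "xyz": [0, 0, 0], "angular": [-0.0957, -0.027, -0.0717]}, {"claw": 0, "xyz": [0, 0, 0], "angular": [-0.0957, -0.027, -0.0717]}, {"claw": 0, "xyz": [0, 0, 0], "angular": [-0.0957, -0.027, -0.0717]}, {"claw": 0, "xyz": [0, 0, 0], "angular": [-0.0957, -0.027, -0.0717]}, {"claw": 0, "xyz": [0, 0, 0], "angular": [0, 0, 0]}]}}

```text
time: 14.35
position: [0.4289, -0.2486, 0.1759]
ee_rot: [-0.001, 0.997, 0.072, -0.01]
ft_force: [0.1, 0.5, -3.0]
opening: 0.0191
```

```bash
cat > pl.py <<'E'
from m import *
goto([.4355,-.2513,.017],Ro.from_quat([.998,.059,.004,.003]))
E
python3 pl.py
```

```text
t 14.35 tcp [ 0.4289 -0.2486  0.1759] F [ 0.1  0.5 -3. ] op 0.0191 q [-0.68 -0.03  1.9  -0.01  1.28  0.75]
 shift now [0.0093 0.0041 0.1587] turn [-0.0092  0.0273  0.0263] shift after turn [0.0051 0.0024 0.159 ]
```

Request:
{"api": "drive_tool", "payload": {"plan": [{"claw": 0, "xyz": [0, 0, 0], "angular": [-0.009, 0.027, 0.026]}, {"claw": 0, "xyz": [0.005, 0.002, 0.03], "angular": [0, 0, 0]}, {"claw": 0, "xyz": [0, 0, 0.04], "angular": [0, 0, 0]}, {"claw": 0, "xyz": [0, 0, 0.04], "angular": [0, 0, 0]}, {"claw": 0, "xyz": [0, 0, 0.02], "angular": [0, 0, 0]}, {"claw": 0, "xyz": [0, 0, 0], "angular": [0, 0, 0]}, {"claw": 0, "xyz": [0, 0, 0], "angular": [0, 0, 0]}]}}

```text
time: 15.05
position: [0.434, -0.2499, 0.0389]
ee_rot: [-0.003, 0.999, 0.048, 0.008]
ft_force: [0.3, 0.1, -2.5]
opening: 0.0192
```

```bash
python3 pl.py; python3 - <<'E'
from m import *
f=grab('side');r0,r1,c0,c1=200,300,180,310;k=6
im=cv2.resize(f['image'][r0:r1,c0:c1],None,fx=k,fy=k,interpolation=cv2.INTER_CUBIC)
p,R,_=tool()
def ln(P,c):
    q=((proj(f,np.array(P))-[c0,r0]+.5)*k).astype(int); cv2.polylines(im,[q.reshape(-1,1,2)],False,c,1)
for zz,c in((.016,(255,0,0)),(-.056,(0,255,0))):
    ln([p+R.apply([.061+.026*np.cos(t),.026*np.sin(t),zz]) for t in np.linspace(0,6.28,30)],c)
ln([p+R.apply([x,0,-.02]) for x in(.03,-.108)],(255,255,0))
save('p6.png',im)
E
```

```text
t 15.05 tcp [ 0.434  -0.2499  0.0389] F [ 0.3  0.1 -2.5] op 0.0192 q [-0.69  0.15  2.    0.02  0.98  0.77]
 shift now [0.001  0.0017 0.022 ] turn [-0.0121 -0.0079 -0.0218] shift after turn [0.0012 0.0015 0.022 ]
```

View pics/p6.png

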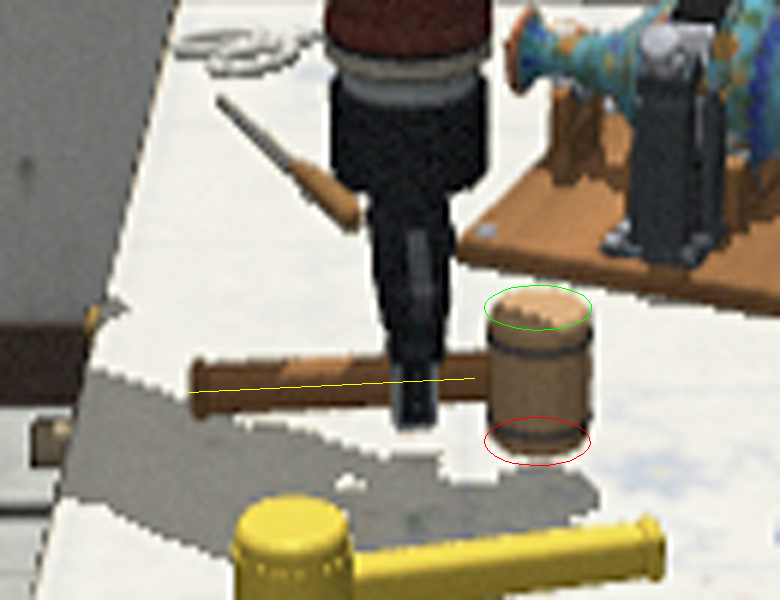

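The mallet is upright in the grip: the overlay matches the head's top at (538,307) and face at (538,440), and the spot below is bare. Lower it.

Request:
{"api": "drive_tool", "payload": {"plan": [{"claw": 0, "xyz": [0.001, 0.001, 0.007], "angular": [-0.012, -0.008, -0.02]}, {"claw": 0, "xyz": [0, 0, 0.006], "angular": [0, 0, 0]}, {"claw": 0, "xyz": [0, 0, 0.005], "angular": [0, 0, 0]}, {"claw": 0, "xyz": [0, 0, 0], "angular": [0, 0, 0]}, {"claw": 0, "xyz": [0, 0, 0], "angular": [0, 0, 0]}]}}

```text
time: 15.6
position: [0.4385, -0.2536, 0.0243]
ee_rot: [0.006, 0.998, 0.058, 0.007]
ft_force: [0.0, 0.9, -2.9]
opening: 0.0193
```

```bash
python3 pl.py
```

```text
t 15.6 tcp [ 0.4385 -0.2536  0.0243] F [ 0.   0.9 -2.9] op 0.0193 q [-0.68  0.19  2.    0.    0.94  0.77]
 shift now [-0.0028 -0.0027  0.0072] turn [ 0.0067 -0.0059 -0.0015] shift after turn [-0.0028 -0.0027  0.0073]
```

Request:
{"api": "drive_tool", "payload": {"plan": [{"claw": 0, "xyz": [0, 0, 0.004], "angular": [0.006, -0.006, 0]}, {"claw": 0, "xyz": [0, 0, 0.003], "angular": [0, 0, 0]}, {"claw": 0, "xyz": [0, 0, 0], "angular": [0, 0, 0]}]}}

```text
time: 15.9
position: [0.4391, -0.2538, 0.0173]
ee_rot: [0.003, 0.998, 0.058, 0.004]
ft_force: [-1.0, -0.3, -2.4]
opening: 0.0192
```

```bash
python3 pl.py
```

```text
t 15.9 tcp [ 0.4391 -0.2538  0.0173] F [-1.  -0.3 -2.4] op 0.0192 q [-0.68  0.21  1.99  0.    0.94  0.77]
 shift now [-0.0033 -0.003   0.0003] turn [ 0.0009 -0.0002 -0.0013] shift after turn [-0.0033 -0.003   0.0003]
```

Request:
{"api": "drive_tool", "payload": {"plan": [{"claw": 0, "xyz": [0, 0, 0.0015], "angular": [0, 0, 0]}, {"claw": 0, "xyz": [0, 0, 0], "angular": [0, 0, 0]}]}}

```text
time: 16.1
position: [0.4394, -0.254, 0.0159]
ee_rot: [0.004, 0.998, 0.058, 0.004]
ft_force: [0.5, -0.4, -2.8]
opening: 0.0192
```

Request:
{"api": "drive_tool", "payload": {"plan": [{"claw": 0, "xyz": [0, 0, 0.0015], "angular": [0, 0, 0]}, {"claw": 0, "xyz": [0, 0, 0], "angular": [0, 0, 0]}]}}

```text
time: 16.3
position: [0.4397, -0.2545, 0.016]
ee_rot: [0.004, 0.998, 0.059, 0.004]
ft_force: [-1.0, 0.1, -1.9]
opening: 0.0197
```

Request:
{"api": "drive_tool", "payload": {"plan": [{"claw": 0.5, "xyz": [0, 0, 0], "angular": [0, 0, 0]}, {"claw": 0.8, "xyz": [0, 0, 0], "angular": [0, 0, 0]}, {"claw": 1, "xyz": [0, 0, 0], "angular": [0, 0, 0]}, {"claw": 1, "xyz": [0, 0, 0], "angular": [0, 0, 0]}, {"claw": 1, "xyz": [0, 0, 0], "angular": [0, 0, 0]}, {"claw": 1, "xyz": [0, 0, -0.02], "angular": [0, 0, 0]}, {"claw": 1, "xyz": [0, 0, -0.04], "angular": [0, 0, 0]}, {"claw": 1, "xyz": [0, 0, -0.05], "angular": [0, 0, 0]}, {"claw": 1, "xyz": [0, 0, -0.05], "angular": [0, 0, 0]}, {"claw": 1, "xyz": [0, 0, 0], "angular": [0, 0, 0]}, {"claw": 1, "xyz": [0, 0, 0], "angular": [0, 0, 0]}, {"claw": 1, "xyz": [0, 0, 0], "angular": [0, 0, 0]}]}}

```text
time: 17.5
position: [0.4379, -0.2531, 0.1811]
ee_rot: [0.004, 0.998, 0.058, 0.004]
ft_force: [-0.3, -0.4, -0.5]
opening: 0.085
```

```bash
python3 - <<'E'
from m import *
f=grab('side');r0,r1,c0,c1=170,300,190,350;k=5
im=cv2.resize(f['image'][r0:r1,c0:c1],None,fx=k,fy=k,interpolation=cv2.INTER_CUBIC)
def ln(P,c):
    q=((proj(f,C2W(np.array(P)))-[c0,r0]+.5)*k).astype(int); cv2.polylines(im,[q.reshape(-1,1,2)],False,c,1)
e=np.array([.766,0,.643])
ln([np.array([-.135,0,.164])+.023*b+.013*(np.cos(t)*e+np.sin(t)*np.array([0,1,0])) for t in np.linspace(0,6.28,20)],(0,255,0))
cv2.imwrite('pics/p7.png',cv2.resize(im,(720,585))[...,::-1])
W=cloud(f);z=W[...,2];x=W[...,0];y=W[...,1]
m=(z>.062)&(z<.085)&(x>.46)&(x<.54)&(y>-.285)&(y<-.21);P=W[m];print('head S',len(P),P.mean(0),P[:,2].max());print(tool()[2]['position'],tool()[2]['ft_force'])
E
```

```text
head S 150 [ 0.50025329 -0.25758616  0.07108577] 0.07759455754967745
[ 0.43747465 -0.25276545  0.18034586] [0.07364589 0.41337725 0.34413248]
```

View pics/p7.png

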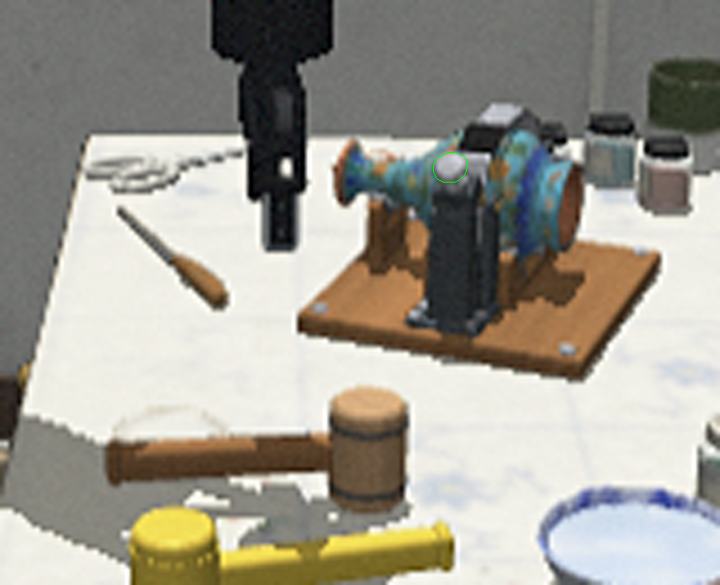

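The mallet stands upright on its face at (368,450), released. The pin is home at (450,168), the strap is shut, and the robot is clear. Handing in.

```bash
python3 -c "
from cell import ctrl
print(ctrl.hand_in())"
```

```text
the job is handed in; nothing more can be done
None
```

The job is handed in at about 17.5 s of the 58 s allowed; no verdict was reported.

**What I did:** I pressed the strap shut with the closed fingertips. I gripped the wooden mallet, gave the pin one blow along its axis at about 0.2–0.3 m/s and pressed it about 6 mm further with the mallet. Then I stood the mallet back close to its old spot and let go.

**Last checks:**
- **Strap:** the pad lies in its predicted shut outline.
- **Pin:** the head matches the 23 mm outline, and it stayed there after the mallet backed off.
- **Mallet:** it stands upright with the top of its head at about 72 mm, as it should be.
- **Robot:** it is clear of everything, with the wrist force near zero.
- **Vase and bystanders:** the vase and the file look unmoved in the pictures, but I did not measure their displacement. The test plate was not in my last pictures.

**What disagreed:**
- **Cradle:** its origin lies about 18 mm off the board's centre along x. I found this by comparing the pin and vase with the board and corrected for it.
- **Mallet position:** the two cameras differed by about 5 mm. My first grip was 9 mm too high, so I let go and gripped again lower.
- **Strap press:** the wrist force peaked at about 74 N once the strap had reached its stop, below the 120 N limit.
- **Pin depth:** from the arm's position it came out at 27 mm under the mallet, and from the picture at 23 mm after release. That fits the stop and the catch.

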